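# Open the child-resistant cap of a plunger can

### The arm

A 6-joint arm with a two-finger parallel gripper is mounted at the origin on a cart in front of the work surface, level with it; the furniture and walls round the work are solid. World frame = base frame: x ahead of the robot, y to its left, z up, the work surface at z = 0. Lengths are in m, angles in rad, forces in N, time in s.
With the tool pointing down it reaches from about 0.275 to 0.85 m from the base axis. Payload 19 kg.
Tool frame: the origin (TCP) lies at the very end of the fingers, on their centre line; the grasp point (between the pads) lies 19 mm behind it; z points along the fingers, x is the direction in which the jaws open and shut, and the axes are right-handed (so a half turn about z gives the same grasp; the last joint's range is limited). The gripper opens to 85 mm and grips with 20 to 120 N. Pads are 22 mm wide; open, the fingers measure 114 mm over their backs; the gripper's body (76 mm by 85 mm) begins 54 mm behind the grasp point. The pads swing forward as they close: fully open they stand 13 mm farther back than shut.
Start: joints at [-0.134, 0.15, 1.437, -0, 1.554, -0.134], TCP at [0.575, -0, 0.231] pointing down, gripper open.
Joint ranges: [-2.8, 2.8], [-0.68, 2.1], [0.12, 2.68], [-1.39, 4.53], [0.16, 2.79], [-2.81, 2.81]. Speed limits (rad/s): [1.89, 1.89, 2.22, 3.01, 3.01, 3.01].

### API

Orientations are given as a unit quaternion [x, y, z, w].
In Python, from station import state, capture, workorder gives the robot as it stands.
- The arm moves only by the tool move_arm, never from a script. Its argument "deltas" is one flat list of numbers, 7 for each row, row after row: the turn, a rotation vector about the tool's x, y, z in degrees, then the shift along the tool's x, y, z in cm, then the opening, from -1 (shut) to 1 (fully open). In form: [rx, ry, rz, dx, dy, dz, hand, rx, ry, rz, dx, dy, dz, hand, ...]. A call has 1 to 8 rows; each row is the pose to reach, as a shift and turn from the pose commanded when the call began, along the tool's axes at that moment; what a row does not reach only later rows make up. A row lasts 1/8 s, in which the tool goes at most 62.5 mm and 10.7 degrees, less where a joint would pass 70% of its speed; a pose out of reach is approached as far as the arm can. A call with a gripper value outside its range is refused whole. The fingers move at their own pace and stop on an object; "squeeze" is the grip in N (left out, the last holds). Time passes only in rows, so rows that repeat a pose let the fingers close. It gives the time, the measured TCP pose, the force and the opening at its end, in the units of the state.
- state(): the state, without advancing time (a new reading comes with each control period).
- capture(name): name is "scene" or "side" or "wrist"; returns a dict with "frame" (384x512x3 uint8, red, green, blue), "vfov" (degrees; the focal length in pixels is half the picture's height over the tangent of half this angle, whatever the lens; pixels are square), "cx", "cy" (the principal point, pixels), "R" (3x3) and "t" (3): a world point X has camera coordinates R X + t. Camera axes: x right, y down, z forward; pixel columns grow to the right and rows downward; lengths in m; the calibration is good to about 2 mm. A picture is of the moment at which its call begins. There is no depth.
- workorder.close_job(): hands the job in, once; it reports no verdict.
The state is a dict: "clock": time; "q": joint angles; "qd": joint speeds; "tau": joint torques, N m; "tcp_pos": TCP position; "tool_rot": TCP orientation; "ft_force": force on the tool from outside, world axes, zero at the start; "torque": the same for the moment, N m; "gripper_width": finger opening in m.
Only numpy, scipy, OpenCV 4.12 (cv2) and the standard library are available. Lean on these libraries where they do the work, as an engineer would, in place of code of your own. Each camera call takes 0.05 s, during which the arm holds its last target.

### The job

Open the solvent can: push its child-resistant cap down against the spring and, while it is down, turn it counter-clockwise (seen from above) until it comes free, then lift it off and lower it, mouth down, into the shallow steel dish, and let go. Use no brute force on the can, do not drop the cap into the dish, and leave the gear and the V-block where they are.

Things in the scene. Friction and masses are not known exactly. Their poses are not given: they have to be found in the camera images.
- cap_knob (a point): The grey ribbed plastic cap on the can, 0.12 kg, loose once unlocked: a round grip knob 50 mm in diameter and 28 mm tall on a round skirt 82 mm in diameter and 22 mm tall. This point is on the cap's axis at mid-height of the knob, 14 mm below its top and 36 mm above the skirt's lower rim. z is the cap's axis, up.
- cap_shoulder (a point): Cap axis at the height of the flat shoulder ring (the skirt's upper face, 50 to 82 mm in diameter), 14 mm below cap_knob; fingertips that grip the knob can bear on it to push down. The spring pushes back with about 9 N at the locked height, 15 N pressed 4 mm, 22 N pressed 9 mm, where it bottoms.
- cap: The same cap, origin at cap_rim. Two lugs inside its skirt sit in recesses under the neck's flange with up to 50 degrees of idle play; it turns out of them only while held 4 mm or more down. Then it may be eased up: it rides under a ledge 4 mm below the locked height and cannot be lifted yet.
- cap_rim (a point): Centre of the skirt's lower rim, 36 mm below cap_knob. The ledge has a gap, about 12 degrees wide in cap angle, centred 45 to 98 degrees counter-clockwise of the start (differs each time, invisible). There the eased cap springs up to 5 mm above its locked height and lifts straight off; 20 mm up it is clear. Turned past the gap it is held again: turn back.
- can_neck (a point): Top centre of the can's neck, inside the cap, 98 mm above the granite. The aluminium can is 92 mm in diameter, its foot ring 100 mm, its shoulder 80 mm high; it is screwed down and cannot move. A spring-loaded steel dish in the neck rises up to 15 mm above this point when the cap is off.
- can: The same fixed can; origin at the centre of its underside, z up. Pushing or pulling on the cap with up to 30 N is fine; over 80 N between cap and can counts as brute force. Locked, the cap's rim stands 9 mm above the can's shoulder.
- dish_floor (a point): Centre of the inner floor of the round steel dish, 4 mm above the granite surface; the floor is 106 mm wide, the rim 124 mm wide and 10 mm high. The dish is fixed.
- gear_center (a point): Bystander: steel spur gear lying flat, 52 mm in diameter, 14 mm thick; the point is its centre.
- vblock_center (a point): Bystander: steel V-block, 48 x 45 x 38 mm; the point is its centre.

How it is judged:
At the end, for the whole second after the job is handed in: The cap rests at rest, mouth down and flat (within 0.1 rad) on the floor of the dish, its rim within 4 mm of the floor and its axis within 22 mm of the dish's centre, released (horizontal distance between cap_rim and dish_floor below 0.022 m and z of cap_rim in the frame of dish_floor below 0.004 m and angle between cap_rim's own z axis and vertical below 0.1 rad and linear speed of cap below 0.02 m/s); the robot touches nothing.
It fails at once if brute force: more than 80 N between the cap and the can (contact force between cap and can above 80 N).
It fails at once if the cap is dropped into the dish (falls free, faster than 0.5 m/s, over the dish) (horizontal distance between cap_rim and dish_floor below 0.07 m and contact force between cap and the fingers below 0.3 N and linear speed of cap above 0.5 m/s).
It fails at once if the gear or the V-block is shifted by more than 30 mm (distance of any of gear_center, vblock_center from where it was at the start of the episode above 0.03 m).
It also fails if it takes over 58 s, if anything falls off the work surface, if the arm or the gripper's body presses on something with over 40 N, if the wrist force passes 120 N, or if a joint passes its speed limit or range.

## Working session

There is one attempt and no reset: what is moved stays moved. The work goes in short steps, Python scripts to look and compute and a tool call to move; the robot and the scene stay as the last step left them, time stands still between calls to the robot, and variables do not carry over. Pictures are saved under pics/ and viewed, and the job is handed in when it is done.

Besides the shell and the picture viewer there is one more tool, called after "Request:" by a JSON object that holds its "fn" and its "kwargs". move_arm: Moves the arm, as the interface text tells. Its arguments: {"type":"object","properties":{"deltas":{"type":"array"},"squeeze":{"type":"number"}},"required":["deltas"]}

```bash
ls; mkdir -p pics; cat > h.py <<'E'
from station import state, capture, workorder
import numpy as np, cv2
def snap(n,fn):
    c=capture(n); cv2.imwrite('pics/'+fn,np.ascontiguousarray(c['frame'][:,:,::-1])); return c
def K(c):
    f=c['frame'].shape[0]/2/np.tan(np.radians(c['vfov'])/2)
    return np.array([[f,0,c['cx']],[0,f,c['cy']],[0,0,1]])
def proj(c,X):
    p=K(c)@(np.array(c['R'])@np.array(X)+np.array(c['t'])); return p[:2]/p[2]
def ray(c,u,v,z):
    R=np.array(c['R']);o=-R.T@np.array(c['t']);d=R.T@np.linalg.inv(K(c))@np.array([u,v,1.])
    return o+d*(z-o[2])/d[2]
E
python3 - <<'E'
from h import *
import pickle
D={}
for n in ['scene','side','wrist']:
    c=snap(n,n+'0.png'); D[n]=c
    print(n,c['vfov'],c['cx'],c['cy'],(-np.array(c['R']).T@c['t']).round(3))
pickle.dump(D,open('c0.pkl','wb'))
print(state())
E
```

```text
pics
scene 57.86100940851435 256.2521325223701 195.40027093527257 [0.158 0.728 0.729]
side 45.59860877445801 253.5904331695341 189.40757157615224 [ 0.176 -0.463  0.45 ]
wrist 60.96809795498515 257.57892765265115 190.6014602565834 [0.575 0.084 0.373]
{'clock': 0.15, 'q': array([-1.33978887e-01,  1.50861848e-01,  1.43783840e+00,  3.26515059e-05,
        1.55381832e+00, -1.34002909e-01]), 'qd': array([ 0.0008829 , -0.00058938, -0.00229867,  0.00125693,  0.0005669 ,
       -0.0006142 ]), 'tau': array([ 2.28272773e-03, -7.13383126e+01, -5.71041870e+01, -3.10331814e-05,
        7.20541226e-03, -6.05664604e-05]), 'tcp_pos': array([5.74815768e-01, 2.77963328e-05, 2.30842079e-01]), 'tool_rot': array([ 9.99999893e-01,  1.17262940e-05, -4.56627071e-04, -7.80235807e-05]), 'ft_force': array([-1.54628016, -0.03669705,  0.24335724]), 'torque': array([-0.04643795,  0.00164851, -0.00452241]), 'gripper_width': 0.08580149626566336}
```

View pics/scene0.png

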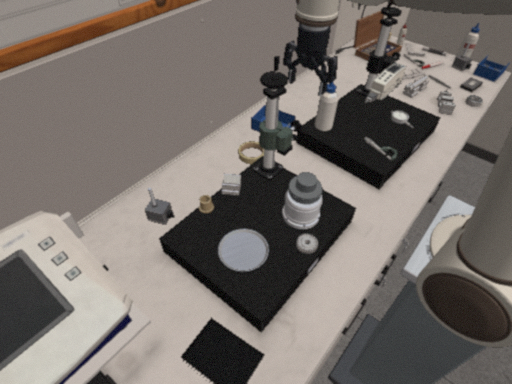

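View pics/side0.png

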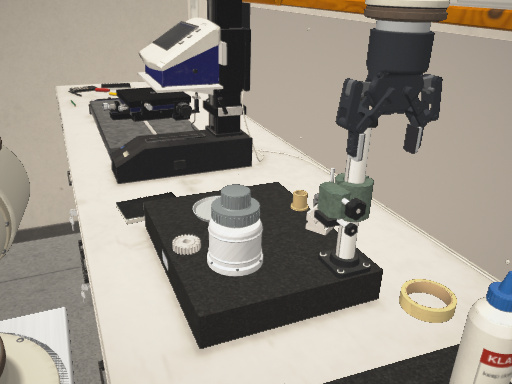

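View pics/wrist0.png

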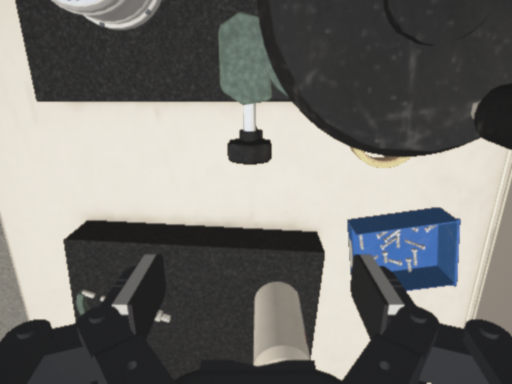

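```bash
python3 - <<'E'
import cv2
a=cv2.imread('pics/scene0.png')[150:300,150:370]; cv2.imwrite('pics/s_crop.png',cv2.resize(a,None,fx=3.6,fy=3.6,interpolation=cv2.INTER_CUBIC))
a=cv2.imread('pics/side0.png')[160:300,150:390]; cv2.imwrite('pics/d_crop.png',cv2.resize(a,None,fx=3.3,fy=3.3,interpolation=cv2.INTER_CUBIC))
E
```

```text
(no output)
```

View pics/s_crop.png

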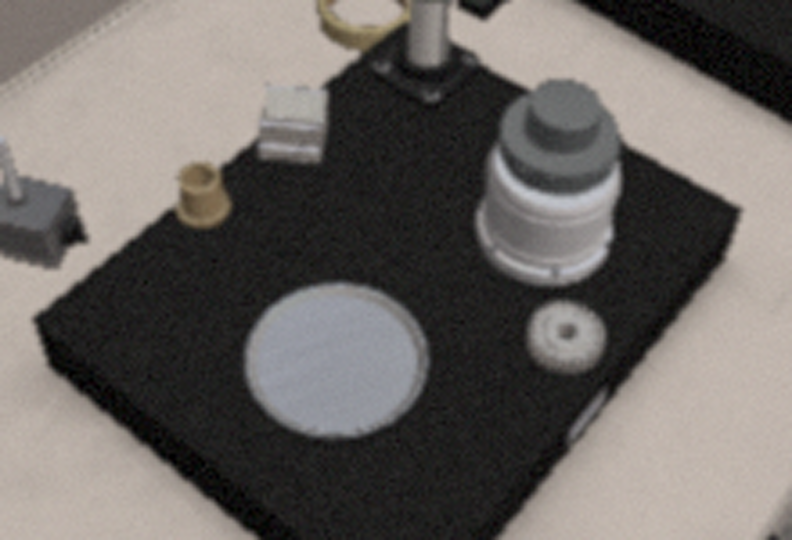

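View pics/d_crop.png

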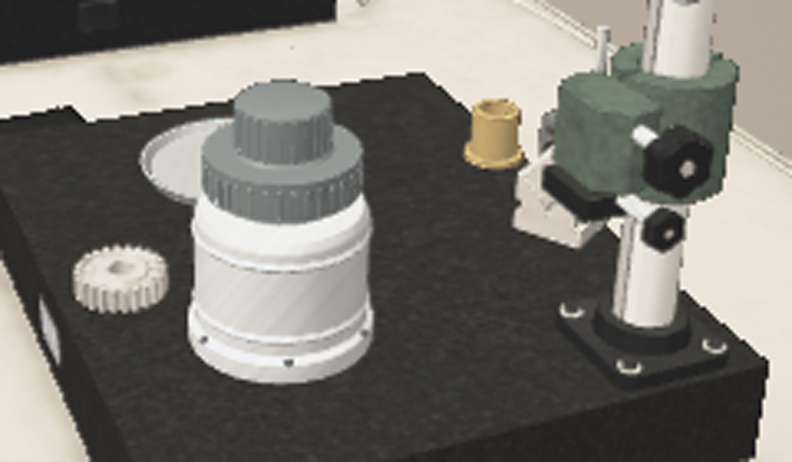

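```bash
cat >> h.py <<'E'
def tri(obs):
    A=[];b=[]
    for c,u,v in obs:
        R=np.array(c['R']);o=-R.T@np.array(c['t']);d=R.T@np.linalg.inv(K(c))@np.array([u,v,1.]);d/=np.linalg.norm(d)
        P=np.eye(3)-np.outer(d,d);A.append(P);b.append(P@o)
    A=np.vstack(A);b=np.hstack(b);x,r,_,_=np.linalg.lstsq(A,b,rcond=None);return x,np.sqrt(r)
E
python3 - <<'E'
from h import *
import pickle
D=pickle.load(open('c0.pkl','rb'));s,d=D['scene'],D['side']
S=lambda x,y:(s,(x+.5)/3.6-.5+150,(y+.5)/3.6-.5+150)
Q=lambda x,y:(d,(x+.5)/3.3-.5+150,(y+.5)/3.3-.5+160)
X,r=tri([S(566,107),Q(283,103)]);print('knob top',X,r)
print('gear',tri([S(567,331),Q(121,267)]))
# dish at plane
g=X[2]-.139
for z in [g,g+.01]:
  print('dish',ray(*S(337,360),z)); print('L/R',ray(*S(244,360),z),ray(*S(430,360),z),ray(*S(337,283),z),ray(*S(337,437),z))
  print('can foot bottom', ray(*S(546,228),z))
for p in [(265,160),(320,160)]:print('vb',ray(*S(*p),g))
print('stand base',ray(*Q(650,325),g),ray(*Q(615,380),g),ray(*Q(560,312),g),ray(*Q(765,360),g))
for n in 'scene','side':
  c=D[n];o=np.array(X);
  for r,z in [(.025,0),(.041,-.028),(.05,-.139)]:
    P=np.array([proj(c,o+[r*np.cos(a),r*np.sin(a),z]) for a in np.linspace(0,6.28,60)])
    fs,ox,oy=(3.6,150,150) if n=='scene' else (3.3,150,160)
    P=(P-[ox,oy]+.5)*fs-.5
    print(n,r,P.min(0),P.max(0))
    im=cv2.imread('pics/'+('s' if n=='scene' else 'd')+'_crop.png') if z==0 else im
    cv2.polylines(im,[P.astype(np.int32)],True,(0,0,255),1)
  cv2.imwrite('pics/ov_'+n+'.png',im)
E
```

```text
knob top [0.43256174 0.18264931 0.13501634] [0.0009313]
gear (array([0.36464843, 0.25448058, 0.01429974]), array([0.00035137]))
dish [ 0.47819015  0.36619977 -0.00398366]
L/R [ 0.52726798  0.40775062 -0.00398366] [ 0.42893186  0.32449615 -0.00398366] [ 0.52169752  0.31598431 -0.00398366] [ 0.43874886  0.41172224 -0.00398366]
can foot bottom [ 0.43479718  0.17382789 -0.00398366]
dish [0.47381655 0.37114364 0.00601634]
L/R [0.52222454 0.41212738 0.00601634] [0.42523057 0.33000921 0.00601634] [0.51673011 0.32161354 0.00601634] [0.43491358 0.41604479 0.00601634]
can foot bottom [0.43101584 0.18139736 0.00601634]
vb [ 0.64468422  0.26116718 -0.00398366]
vb [ 0.61158379  0.23283751 -0.00398366]
stand base [ 0.62884253  0.11866398 -0.00398366] [ 0.58128978  0.08060278 -0.00398366] [ 0.58875014  0.1486083  -0.00398366] [ 0.6673494   0.066786   -0.00398366]
scene 0.025 [528.27091358  80.4403658 ] [602.68121515 133.01353014]
scene 0.041 [500.78064694  93.25867071] [619.90688542 179.30014927]
scene 0.05 [475.66914984 186.63765651] [608.2691884 289.7079899]
side 0.025 [232.37428363  83.88446103] [331.28485338 124.7447759 ]
side 0.041 [201.32292333 119.61139329] [361.21705404 190.52748058]
side 0.05 [187.27688527 288.26621202] [371.54818318 390.44302936]
```

```bash
python3 - <<'E'
from h import *
import pickle
D=pickle.load(open('c0.pkl','rb'));s,d=D['scene'],D['side']
S=lambda x,y:(s,(x+.5)/3.6-.5+150,(y+.5)/3.6-.5+150)
Q=lambda x,y:(d,(x+.5)/3.3-.5+150,(y+.5)/3.3-.5+160)
print(ray(*S(566,107),.139),ray(*Q(283,103),.139))
from scipy.optimize import least_squares
def ext(c,x,y,r,z):
    P=np.array([proj(c,[x+r*np.cos(a),y+r*np.sin(a),z]) for a in np.linspace(0,6.283,120)])
    fs,ox,oy=(3.6,150,150) if c is s else (3.3,150,160)
    P=(P-[ox,oy]+.5)*fs-.5
    return P.min(0),P.max(0)
def f(p):
    x,y,g=p
    sk=[ext(s,x,y,.025,g+.139),ext(d,x,y,.025,g+.139),ext(s,x,y,.041,g+.111),ext(d,x,y,.041,g+.111),ext(s,x,y,.05,g),ext(d,x,y,.05,g)]
    return np.array([sk[0][0][0]-529,sk[0][1][0]-603,sk[0][0][1]-79,sk[1][0][0]-234,sk[1][1][0]-333,sk[1][0][1]-82,
     sk[2][0][0]-500,sk[2][1][0]-621,sk[3][0][0]-202,sk[3][1][0]-363,sk[4][1][1]-283.5,sk[5][1][1]-382])
r=least_squares(f,[.4325,.1826,0]);print(r.x,r.fun.round(1))
E
```

```text
[0.4300037  0.18667509 0.139     ] [0.43014984 0.1750786  0.139     ]
[ 0.43318595  0.18227547 -0.00092965] [-0.7 -0.1 -2.5 -0.3 -0.1 -3.4  0.8 -0.8  0.6 -0.2  3.   3.6]
```

```bash
python3 - <<'E'
from h import *
import pickle
D=pickle.load(open('c0.pkl','rb'));s,d,w=D['scene'],D['side'],D['wrist']
for z in [.2,.25,.3,.35]: print(z,ray(s,273,80,z), ray(w,400,40,z), ray(w,262,40,z),ray(w,400,155,z))
print(np.array(w['R']).round(2))
E
```

```text
0.2 [ 0.71064608 -0.038432    0.2       ] [0.64354836 0.10233468 0.2       ] [0.57669665 0.10246088 0.2       ] [0.65140296 0.04559793 0.2       ]
0.25 [0.65835684 0.03409186 0.25      ] [0.62374471 0.09707193 0.25      ] [0.57618846 0.0971617  0.25      ] [0.62933223 0.05671116 0.25      ]
0.3 [0.60606761 0.10661573 0.3       ] [0.60394106 0.09180918 0.3       ] [0.57568027 0.09186253 0.3       ] [0.6072615  0.06782438 0.3       ]
0.35 [0.55377838 0.17913959 0.35      ] [0.58413741 0.08654643 0.35      ] [0.57517208 0.08656336 0.35      ] [0.58519077 0.0789376  0.35      ]
[[ 1.   -0.   -0.  ]
 [-0.   -0.95  0.32]
 [-0.   -0.32 -0.95]]
```

Request:
{"fn": "move_arm", "kwargs": {"deltas": [0,0,0,-6,0,0,0.5,0,0,0,-12,-4,0,0.5,0,0,0,-14.2,-9,0,0.5,0,0,0,-14.2,-14,0,0.5,0,0,0,-14.2,-18.2,0,0.5,0,0,0,-14.2,-18.2,0,0.5]}}

```text
clock: 0.9
tcp_pos: [0.4324, 0.1841, 0.231]
tool_rot: [1.0, 0.002, -0.0, -0.0]
ft_force: [-0.5, -0.6, -0.1]
gripper_width: 0.064
```

```bash
python3 - <<'E'
from h import *
import pickle
D={}
for n in ['scene','side','wrist']: D[n]=snap(n,n+'1.png')
pickle.dump(D,open('c1.pkl','wb'));print(state()['tcp_pos'],state()['ft_force'])
E
```

```text
[0.43294078 0.18149116 0.23112283] [ 0.9585782   0.57391445 -0.16973188]
```

View pics/wrist1.png

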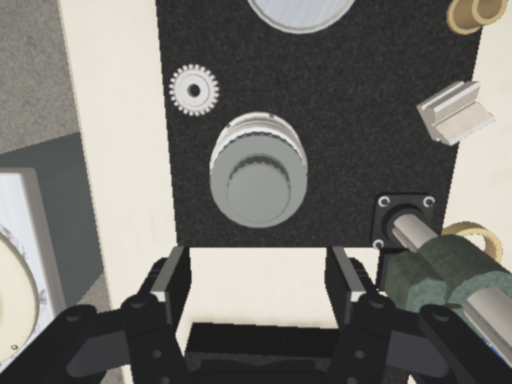

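View pics/side1.png

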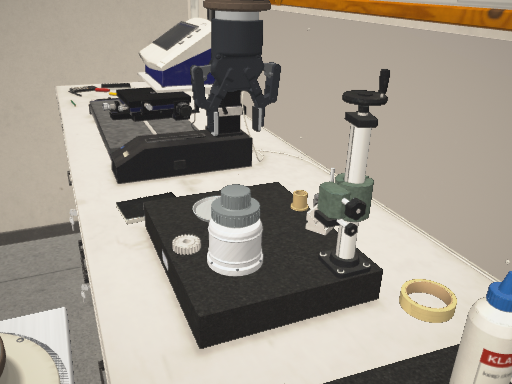

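View pics/scene1.png

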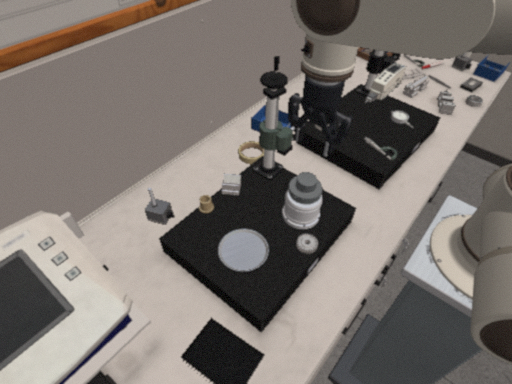

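```bash
python3 - <<'E'
from h import *
import pickle
D=pickle.load(open('c1.pkl','rb'))
for n in D:
  c=D[n];print(n,proj(c,[.433,.182,.231]),proj(c,[.433,.182,.139]),proj(c,[.476,.37,.004]),(-np.array(c['R']).T@c['t']).round(3),np.linalg.det(c['R']))
w,s,d=D['wrist'],D['scene'],D['side']
for a,b in [((259,195),(306,180)),]:
  print(ray(w,258,190,.139))
print(tri([(s,306.5,179.5),(w,258,190)]),tri([(d,236,191),(w,258,190)]))
print(np.array(s['R']).round(2),np.array(d['R']).round(2))
E
```

```text
scene [312.23778572 148.32865037] [306.90904639 177.74927425] [242.89039344 249.31292644] [0.158 0.728 0.729] 0.9999999999999997
side [236.02465028 135.97099926] [235.48401841 189.00886228] [221.64020694 209.76582705] [ 0.176 -0.463  0.45 ] 1.0
wrist [258.6432597 258.7456441] [258.50405216 196.16257209] [302.80363262 -33.31876527] [0.433 0.266 0.373] 1.000000000000004
[0.43261575 0.18696715 0.139     ]
(array([0.43212351, 0.18558614, 0.13620265]), array([0.00090677])) (array([0.43376741, 0.18480385, 0.13389925]), array([0.00173783]))
[[-0.77 -0.64  0.02]
 [-0.48  0.56 -0.67]
 [ 0.42 -0.53 -0.74]] [[ 0.92 -0.4   0.03]
 [-0.14 -0.38 -0.91]
 [ 0.37  0.83 -0.41]]
```

```bash
python3 - <<'E'
from h import *
import pickle
D=pickle.load(open('c1.pkl','rb'))
a=cv2.imread('pics/wrist1.png')[90:250,170:350];cv2.imwrite('pics/w1c.png',cv2.resize(a,None,fx=3.5,fy=3.5,interpolation=cv2.INTER_CUBIC))
for n,(x,y),cr,fs in [('wrist',(.4328,.1845),(170,90,350,250),3.5),('scene',(.4328,.1845),(270,160,340,240),7),('side',(.4328,.1845),(190,170,280,290),5)]:
  c=D[n];im=np.ascontiguousarray(c['frame'][cr[1]:cr[3],cr[0]:cr[2],::-1]);im=cv2.resize(im,None,fx=fs,fy=fs,interpolation=cv2.INTER_CUBIC)
  for r,z in [(.025,.139),(.041,.111),(.05,0)]:
    P=np.array([proj(c,[x+r*np.cos(t),y+r*np.sin(t),z]) for t in np.linspace(0,6.28,80)])
    cv2.polylines(im,[((P-cr[:2]+.5)*fs-.5).astype(np.int32)],True,(0,0,255),1)
  cv2.imwrite('pics/o1_'+n+'.png',im)
E
python3 -c "
import cv2,numpy as np
i=[cv2.imread('pics/o1_%s.png'%n) for n in('wrist','scene','side')]
i=[cv2.resize(x,(int(x.shape[1]*420/x.shape[0]),420)) for x in i]
o=np.hstack(i);print(o.shape);o=cv2.resize(o,(800,int(o.shape[0]*800/o.shape[1])));cv2.imwrite('pics/o1.png',o)"
```

```text
(420, 1154, 3)
```

View pics/o1.png

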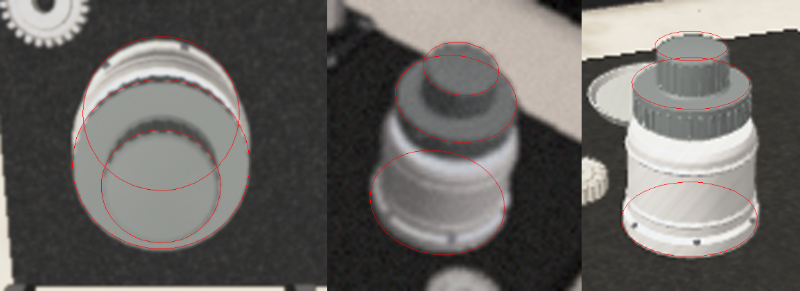

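Request:
{"fn": "move_arm", "kwargs": {"deltas": [0,0,10,0,-0.25,1,0.8,0,0,20,0,-0.25,3,0.8,0,0,30,0,-0.25,5,0.8,0,0,40,0,-0.25,7,0.8,0,0,50,0,-0.25,9,0.8,0,0,60,0,-0.25,10.2,0.8,0,0,60,0,-0.25,10.2,0.8,0,0,60,0,-0.25,10.2,0.8]}}

```text
clock: 2.05
tcp_pos: [0.4333, 0.184, 0.1299]
tool_rot: [0.867, -0.499, 0.0, -0.0]
ft_force: [0.3, 0.6, 0.0]
gripper_width: 0.0768
```

```bash
python3 - <<'E'
from h import *
snap('side','side2.png'); s=state();print({k:np.round(v,4) for k,v in s.items()})
a=cv2.imread('pics/side2.png')[120:290,150:320];cv2.imwrite('pics/side2c.png',cv2.resize(a,None,fx=3.5,fy=3.5,interpolation=cv2.INTER_CUBIC))
E
```

```text
{'clock': np.float64(2.1), 'q': array([ 0.2379, -0.0097,  1.8173,  0.    ,  1.3331,  1.2823]), 'qd': array([ 0.008 ,  0.0007, -0.0007,  0.0006, -0.0058,  0.0164]), 'tau': array([-2.33500e-01, -5.23325e+01, -5.33069e+01, -9.70000e-03,
        5.80000e-03, -3.70000e-02]), 'tcp_pos': array([0.4334, 0.1841, 0.13  ]), 'tool_rot': array([ 8.667e-01, -4.988e-01,  3.000e-04, -3.000e-04]), 'ft_force': array([-0.9263,  0.2508,  1.1207]), 'torque': array([ 0.0006, -0.0065, -0.01  ]), 'gripper_width': np.float64(0.0768)}
```

View pics/side2c.png

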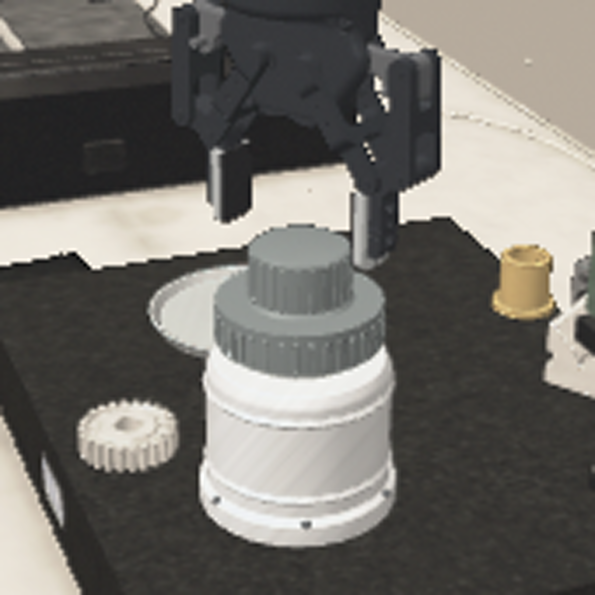

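Request:
{"fn": "move_arm", "kwargs": {"deltas": [0,0,0,0,0,0.6,0.4,0,0,0,0,0,1.2,0.2,0,0,0,0,0,1.2,0.1,0,0,0,0,0,1.2,0.1,0,0,0,0,0,1.2,0.1,0,0,0,0,0,1.2,0.1,0,0,0,0,0,1.2,0.1], "squeeze": 20}}

```text
clock: 2.98
tcp_pos: [0.4334, 0.184, 0.117]
tool_rot: [0.866, -0.5, 0.001, 0.0]
ft_force: [4.5, -5.8, -3.0]
gripper_width: 0.0495
```

Request:
{"fn": "move_arm", "kwargs": {"deltas": [0,0,0,0.05,0,0.3,0.1,0,0,0,0.05,0,0.6,0.1,0,0,0,0.05,0,0.6,0.1]}}

```text
clock: 3.35
tcp_pos: [0.4335, 0.184, 0.1117]
tool_rot: [0.866, -0.5, 0.0, -0.0]
ft_force: [-3.0, -3.7, 12.2]
gripper_width: 0.0495
```

```bash
python3 - <<'E'
from h import *
snap('side','side3.png'); s=state();print({k:np.round(v,4) for k,v in s.items() if k not in('qd','tau')})
a=cv2.imread('pics/side3.png')[150:290,170:300];cv2.imwrite('pics/side3c.png',cv2.resize(a,None,fx=4,fy=4,interpolation=cv2.INTER_CUBIC))
E
```

```text
{'clock': np.float64(3.4), 'q': array([ 2.3780e-01,  6.5000e-03,  1.8403e+00, -3.0000e-04,  1.2940e+00,
        1.2843e+00]), 'tcp_pos': array([0.4335, 0.184 , 0.1117]), 'tool_rot': array([ 8.662e-01, -4.997e-01,  4.000e-04, -2.000e-04]), 'ft_force': array([-1.6327, -3.2081, 11.3453]), 'torque': array([-0.4034,  0.383 , -0.0117]), 'gripper_width': np.float64(0.0495)}
```

View pics/side3c.png

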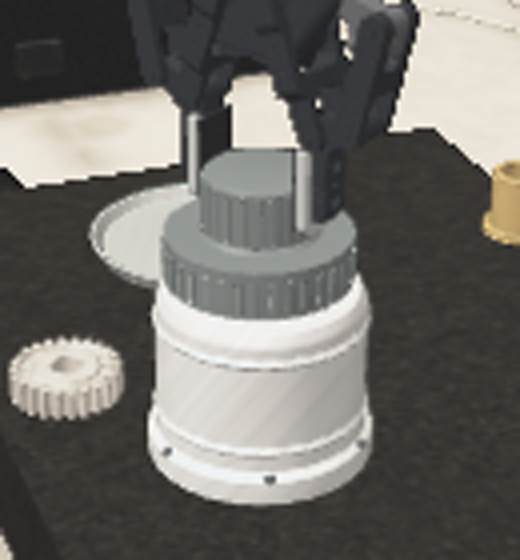

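Request:
{"fn": "move_arm", "kwargs": {"deltas": [0,0,0,0,0,0.25,0.1,0,0,0,0,0,0.5,0.1,0,0,0,0,0,0.5,0.1]}}

```text
clock: 3.78
tcp_pos: [0.4338, 0.1841, 0.1074]
tool_rot: [0.866, -0.5, 0.001, -0.001]
ft_force: [-3.5, -3.8, 18.6]
gripper_width: 0.0492
```

Request:
{"fn": "move_arm", "kwargs": {"deltas": [0,0,0,0,0,0,0.05,0,0,0,0,0,0,0.05,0,0,-7,0,0,0,0.05,0,0,-14,0,0,0,0.05,0,0,-21,0,0,0,0.05,0,0,-28,0,0,0,0.05,0,0,-35,0,0,0,0.05,0,0,-35,0,0,0,0.05], "squeeze": 50}}

```text
clock: 4.78
tcp_pos: [0.4341, 0.1844, 0.1076]
tool_rot: [0.977, -0.215, 0.001, -0.001]
ft_force: [-2.3, 1.1, 19.2]
gripper_width: 0.0486
```

```bash
python3 - <<'E'
from h import *
snap('side','side4.png'); s=state();print({k:np.round(v,4) for k,v in s.items() if k not in('qd','tau')})
a=cv2.imread('pics/side4.png')[150:290,170:300];cv2.imwrite('pics/side4c.png',cv2.resize(a,None,fx=4,fy=4,interpolation=cv2.INTER_CUBIC))
E
```

```text
{'clock': np.float64(4.825), 'q': array([2.3810e-01, 1.0500e-02, 1.8453e+00, 3.0000e-04, 1.2829e+00,
       6.7280e-01]), 'tcp_pos': array([0.4341, 0.1845, 0.1076]), 'tool_rot': array([ 9.765e-01, -2.157e-01,  1.200e-03, -8.000e-04]), 'ft_force': array([-1.2929,  0.2535, 20.6974]), 'torque': array([0.046 , 0.1478, 0.1645]), 'gripper_width': np.float64(0.0484)}
```

View pics/side4c.png

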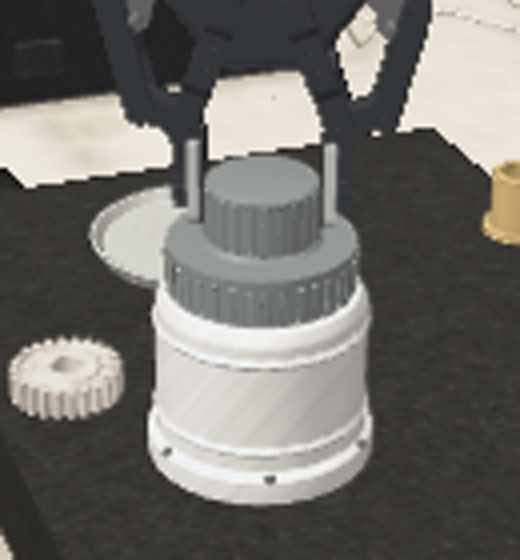

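Request:
{"fn": "move_arm", "kwargs": {"deltas": [0,0,0,0,0,-0.25,0.05,0,0,0,0,0,-0.45,0.05,0,0,0,0,0,-0.45,0.05]}}

```text
clock: 5.2
tcp_pos: [0.4341, 0.1844, 0.1118]
tool_rot: [0.976, -0.216, 0.001, -0.001]
ft_force: [0.3, 1.2, 13.6]
gripper_width: 0.0487
```

```bash
python3 - <<'E'
from h import *
s=state();print({k:np.round(v,4) for k,v in s.items() if k not in('qd','tau')})
E
```

```text
{'clock': np.float64(5.2), 'q': array([2.3800e-01, 6.6000e-03, 1.8400e+00, 3.0000e-04, 1.2923e+00,
       6.7340e-01]), 'tcp_pos': array([0.4341, 0.1844, 0.1118]), 'tool_rot': array([ 9.764e-01, -2.160e-01,  1.200e-03, -7.000e-04]), 'ft_force': array([ 0.3451,  1.2249, 13.6254]), 'torque': array([ 0.1389, -0.2534,  0.1452]), 'gripper_width': np.float64(0.0487)}
```

Request:
{"fn": "move_arm", "kwargs": {"deltas": [0,0,0,0,0,0.35,0.05,0,0,-5,0,0,0.35,0.05,0,0,-10,0,0,0.35,0.05,0,0,-15,0,0,0.35,0.05,0,0,-15,0,0,0.1,0.05,0,0,-15,0,0,0,0.05,0,0,-15,0,0,0,0.05]}}

```text
clock: 6.08
tcp_pos: [0.434, 0.1844, 0.1118]
tool_rot: [0.996, -0.087, 0.001, -0.001]
ft_force: [0.5, 0.9, 13.8]
gripper_width: 0.0481
```

```bash
python3 - <<'E'
from h import *
s=state();print({k:np.round(v,4) for k,v in s.items() if k not in('qd','tau')})
E
```

```text
{'clock': np.float64(6.075), 'q': array([2.3800e-01, 6.7000e-03, 1.8402e+00, 3.0000e-04, 1.2923e+00,
       4.1160e-01]), 'tcp_pos': array([0.434 , 0.1844, 0.1118]), 'tool_rot': array([ 9.962e-01, -8.670e-02,  1.200e-03, -5.000e-04]), 'ft_force': array([ 0.4524,  0.8923, 13.8411]), 'torque': array([ 0.134 , -0.0815,  0.0216]), 'gripper_width': np.float64(0.0481)}
```

Request:
{"fn": "move_arm", "kwargs": {"deltas": [0,0,0,0,0,-0.1,0.05,0,0,0,0,0,-0.2,0.05,0,0,0,0,0,-0.2,0.05]}}

```text
clock: 6.45
tcp_pos: [0.4339, 0.1844, 0.1127]
tool_rot: [0.996, -0.087, 0.001, -0.0]
ft_force: [7.7, 2.4, -1.2]
gripper_width: 0.0486
```

```bash
python3 - <<'E'
from h import *
snap('side','side5.png');s=state();print({k:np.round(v,4) for k,v in s.items() if k not in('qd','tau')})
E
```

```text
{'clock': np.float64(6.5), 'q': array([2.3790e-01, 6.0000e-03, 1.8387e+00, 3.0000e-04, 1.2951e+00,
       4.1160e-01]), 'tcp_pos': array([0.4339, 0.1844, 0.1127]), 'tool_rot': array([ 9.962e-01, -8.680e-02,  8.000e-04, -4.000e-04]), 'ft_force': array([ 8.1178,  2.3396, -2.9383]), 'torque': array([ 0.4993, -1.4253,  0.1898]), 'gripper_width': np.float64(0.0482)}
```

Request:
{"fn": "move_arm", "kwargs": {"deltas": [0,0,-3,0,0,0.05,0.05,0,0,-6,0,0,0.05,0.05,0,0,-6,0,0,0.05,0.05]}}

```text
clock: 6.88
tcp_pos: [0.4335, 0.1844, 0.1126]
tool_rot: [0.999, -0.034, 0.0, -0.0]
ft_force: [0.4, 2.0, 7.3]
gripper_width: 0.0482
```

```bash
cat > st.py <<'E'
from h import *
s=state();print({k:np.round(v,4) for k,v in s.items() if k not in('qd','tau')})
E
python3 st.py
```

```text
{'clock': np.float64(6.875), 'q': array([2.3800e-01, 5.8000e-03, 1.8391e+00, 5.0000e-04, 1.2956e+00,
       3.0620e-01]), 'tcp_pos': array([0.4335, 0.1844, 0.1126]), 'tool_rot': array([ 9.994e-01, -3.410e-02,  5.000e-04, -4.000e-04]), 'ft_force': array([0.4421, 2.0424, 7.3434]), 'torque': array([ 0.3015, -0.1899,  0.0474]), 'gripper_width': np.float64(0.0482)}
```

Request:
{"fn": "move_arm", "kwargs": {"deltas": [0,0,-3,0,0,0,0.05,0,0,-6,0,0,0,0.05,0,0,-6,0,0,0,0.05]}}

```text
clock: 7.25
tcp_pos: [0.4334, 0.1844, 0.1126]
tool_rot: [1.0, 0.018, 0.0, -0.0]
ft_force: [-1.1, 1.3, 9.0]
gripper_width: 0.0481
```

```bash
python3 st.py
```

```text
{'clock': np.float64(7.25), 'q': array([2.3810e-01, 5.7000e-03, 1.8392e+00, 5.0000e-04, 1.2959e+00,
       2.0140e-01]), 'tcp_pos': array([0.4334, 0.1844, 0.1126]), 'tool_rot': array([ 9.998e-01,  1.830e-02,  4.000e-04, -3.000e-04]), 'ft_force': array([-1.1438,  1.3181,  8.9883]), 'torque': array([0.2967, 0.1598, 0.104 ]), 'gripper_width': np.float64(0.0481)}
```

Request:
{"fn": "move_arm", "kwargs": {"deltas": [0,0,-3,0,0,-0.05,0.05,0,0,-6,0,0,-0.05,0.05,0,0,-6,0,0,-0.05,0.05]}}

```text
clock: 7.62
tcp_pos: [0.4333, 0.1844, 0.1132]
tool_rot: [0.998, 0.071, 0.0, -0.0]
ft_force: [-3.2, 2.1, 10.9]
gripper_width: 0.0481
```

```bash
python3 st.py
```

```text
{'clock': np.float64(7.625), 'q': array([2.3810e-01, 5.2000e-03, 1.8385e+00, 6.0000e-04, 1.2973e+00,
       9.6700e-02]), 'tcp_pos': array([0.4333, 0.1844, 0.1132]), 'tool_rot': array([ 9.975e-01,  7.060e-02,  2.000e-04, -3.000e-04]), 'ft_force': array([-3.2053,  2.0622, 10.8568]), 'torque': array([0.2851, 0.4712, 0.0908]), 'gripper_width': np.float64(0.0481)}
```

Request:
{"fn": "move_arm", "kwargs": {"deltas": [0,0,0,0,0,-0.1,0.05,0,0,0,0,0,-0.2,0.05,0,0,0,0,0,-0.2,0.05]}}

```text
clock: 8.0
tcp_pos: [0.4333, 0.1844, 0.1151]
tool_rot: [0.998, 0.07, 0.0, -0.0]
ft_force: [-1.8, 2.2, 9.1]
gripper_width: 0.048
```

```bash
python3 st.py
```

```text
{'clock': np.float64(8.0), 'q': array([2.3820e-01, 3.4000e-03, 1.8361e+00, 5.0000e-04, 1.3015e+00,
       9.7500e-02]), 'tcp_pos': array([0.4333, 0.1844, 0.1151]), 'tool_rot': array([ 9.975e-01,  7.020e-02,  2.000e-04, -3.000e-04]), 'ft_force': array([-1.8243,  2.1679,  9.1459]), 'torque': array([0.3588, 0.2709, 0.1679]), 'gripper_width': np.float64(0.048)}
```

Request:
{"fn": "move_arm", "kwargs": {"deltas": [0,0,0,0,0,-0.3,0.05,0,0,0,0,0,-0.6,0.05,0,0,0,0,0,-0.6,0.05]}}

```text
clock: 8.38
tcp_pos: [0.4332, 0.1841, 0.1208]
tool_rot: [0.998, 0.07, 0.0, -0.0]
ft_force: [0.9, 0.2, 2.8]
gripper_width: 0.0483
```

```bash
python3 st.py; python3 - <<'E'
from h import *
snap('side','side6.png')
a=cv2.imread('pics/side6.png')[150:290,170:300];cv2.imwrite('pics/side6c.png',cv2.resize(a,None,fx=4,fy=4,interpolation=cv2.INTER_CUBIC))
E
```

```text
{'clock': np.float64(8.375), 'q': array([ 2.3780e-01, -1.6000e-03,  1.8289e+00,  1.0000e-04,  1.3143e+00,
        9.8000e-02]), 'tcp_pos': array([0.4332, 0.1841, 0.1208]), 'tool_rot': array([ 0.9976,  0.0699,  0.    , -0.    ]), 'ft_force': array([0.8989, 0.1694, 2.8463]), 'torque': array([ 0.0528, -0.2039,  0.0231]), 'gripper_width': np.float64(0.0483)}
```

View pics/side6c.png

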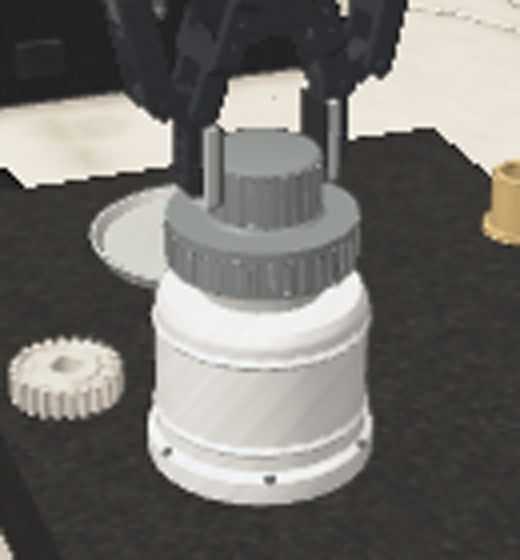

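The cap has sprung up: its skirt stands clear of the shoulder, with the neck visible under it. Next I lift it straight off.

Request:
{"fn": "move_arm", "kwargs": {"deltas": [0,0,0,0,0,-1,0.05,0,0,0,0,0,-2,0.05,0,0,0,0,0,-3.5,0.05,0,0,0,0,0,-5.5,0.05,0,0,0,0,0,-7,0.05,0,0,0,0,0,-7,0.05]}}

```text
clock: 9.18
tcp_pos: [0.4337, 0.1842, 0.192]
tool_rot: [0.998, 0.07, 0.001, -0.0]
ft_force: [0.6, 0.6, -1.0]
gripper_width: 0.0482
```

```bash
python3 st.py; python3 - <<'E'
from h import *
import pickle
D={n:snap(n,n+'7.png') for n in('side','wrist','scene')}
pickle.dump(D,open('c7.pkl','wb'))
E
```

```text
{'clock': np.float64(9.175), 'q': array([ 0.2378, -0.0522,  1.7292,  0.    ,  1.4627,  0.0982]), 'tcp_pos': array([0.4337, 0.1842, 0.192 ]), 'tool_rot': array([ 9.976e-01,  6.980e-02,  9.000e-04, -2.000e-04]), 'ft_force': array([ 0.5508,  0.5781, -0.9834]), 'torque': array([ 0.0287,  0.0204, -0.0436]), 'gripper_width': np.float64(0.0482)}
```

View pics/side7.png

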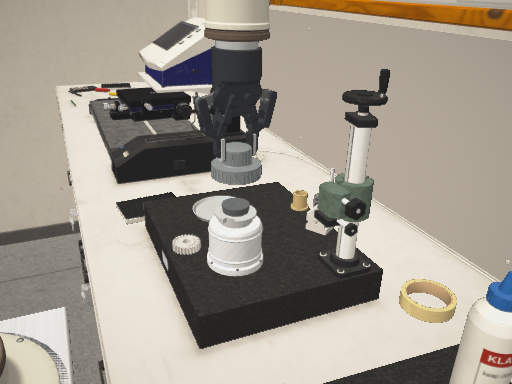

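View pics/wrist7.png

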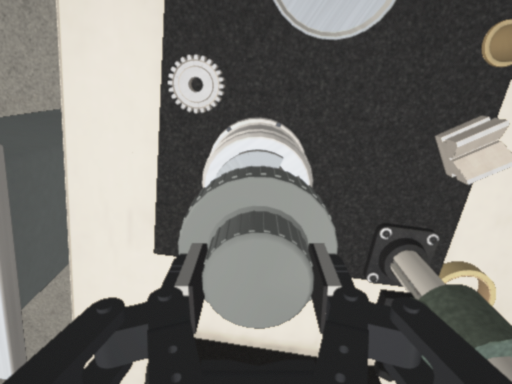

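```bash
python3 - <<'E'
from h import *
import pickle
from scipy.optimize import least_squares
D=pickle.load(open('c0.pkl','rb'));s=D['scene'];w=pickle.load(open('c7.pkl','rb'))['wrist']
def P(c,x,y,r=.062,z=.01): return np.array([proj(c,[x+r*np.cos(a),y+r*np.sin(a),z]) for a in np.linspace(0,6.283,160)])
def f(p):
    q=(P(s,*p)-150+.5)*3.6-.5
    return np.r_[q.min(0)-[244,282],q.max(0)-[430,438]]
r=least_squares(f,[.474,.37]);print(r.x,r.fun)
for c,n,p in[(s,'scene0',(170,210)),(w,'wrist7',None)]:
  im=np.ascontiguousarray(c['frame'][:,:,::-1])
  cv2.polylines(im,[P(c,*r.x).astype(np.int32)],True,(0,0,255),1)
  cv2.polylines(im,[P(c,*r.x,.053,.004).astype(np.int32)],True,(0,255,0),1)
  cv2.imwrite('pics/dish_'+n+'.png',cv2.resize(im[190:290,190:300] if n=='scene0' else im[:60,240:430],None,fx=4,fy=4))
E
```

```text
[0.47383504 0.37086591] [ 1.84560416  1.35766813 -1.86214844 -0.92058845]
```

View pics/dish_scene0.png

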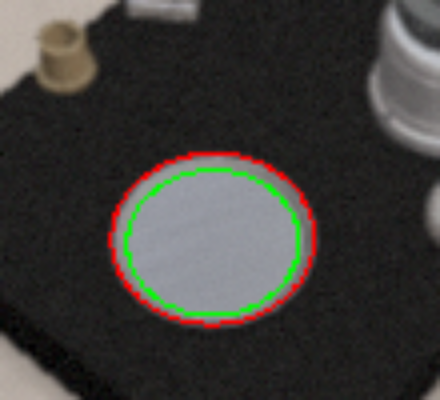

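View pics/dish_wrist7.png

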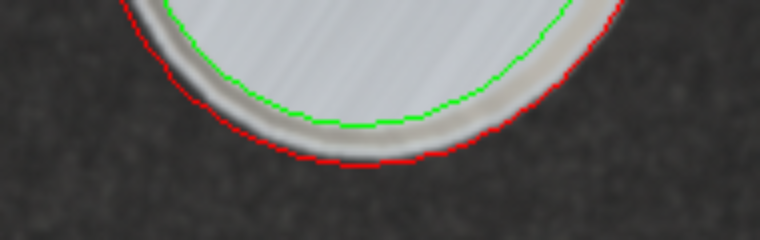

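Request:
{"fn": "move_arm", "kwargs": {"deltas": [0,0,0,1.5,-4.5,0,0.05,0,0,0,3.3,-9,0,0.05,0,0,0,5,-13.5,0,0.05,0,0,0,6.6,-18,1,0.05,0,0,0,6.6,-18,5,0.05,0,0,0,6.6,-18,9,0.05,0,0,0,6.6,-18,12,0.05,0,0,0,6.6,-18,12,0.05]}}

```text
clock: 10.32
tcp_pos: [0.4721, 0.3707, 0.068]
tool_rot: [0.998, 0.07, -0.002, 0.001]
ft_force: [0.2, 0.2, -0.8]
gripper_width: 0.0483
```

```bash
python3 st.py; python3 - <<'E'
from h import *
import pickle
D={n:snap(n,n+'8.png') for n in('side','wrist','scene')}
pickle.dump(D,open('c8.pkl','wb'))
a=cv2.imread('pics/scene8.png')[140:300,160:340];cv2.imwrite('pics/scene8c.png',cv2.resize(a,None,fx=3.5,fy=3.5,interpolation=cv2.INTER_CUBIC))
E
```

```text
{'clock': np.float64(10.325), 'q': array([5.3730e-01, 3.0970e-01, 1.5831e+00, 1.0000e-04, 1.2541e+00,
       3.9760e-01]), 'tcp_pos': array([0.4721, 0.3707, 0.068 ]), 'tool_rot': array([ 0.9976,  0.0698, -0.0024,  0.0012]), 'ft_force': array([ 0.1971,  0.1751, -0.8442]), 'torque': array([0.003 , 0.0032, 0.0023]), 'gripper_width': np.float64(0.0483)}
```

View pics/scene8c.png

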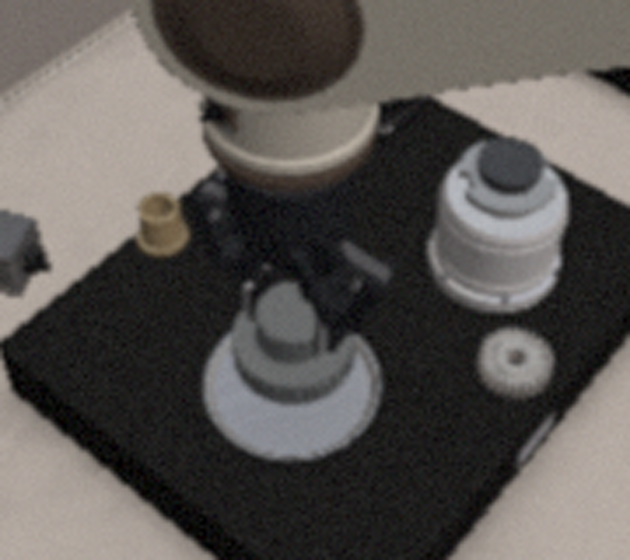

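View pics/wrist8.png

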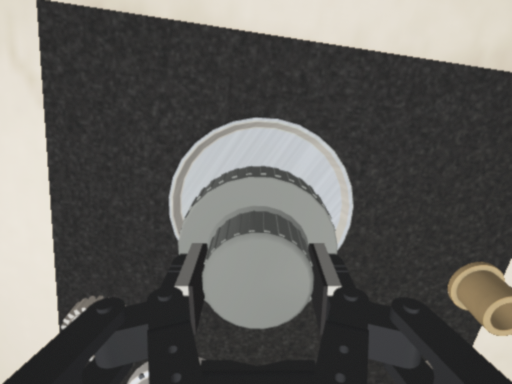

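View pics/side8.png

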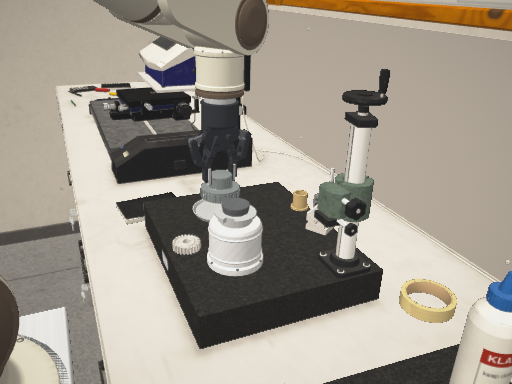

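Request:
{"fn": "move_arm", "kwargs": {"deltas": [0,0,0,0.1,-0.1,1,0.05,0,0,0,0.1,-0.1,2,0.05,0,0,0,0.1,-0.1,3,0.05,0,0,0,0.1,-0.1,3.5,0.05,0,0,0,0.1,-0.1,3.5,0.05,0,0,0,0.1,-0.1,3.5,0.05]}}

```text
clock: 11.22
tcp_pos: [0.4745, 0.3727, 0.036]
tool_rot: [0.998, 0.07, 0.0, -0.0]
ft_force: [-0.1, 0.0, -1.0]
gripper_width: 0.0487
```

```bash
python3 st.py
```

```text
{'clock': np.float64(11.225), 'q': array([5.3810e-01, 3.4440e-01, 1.6085e+00, 1.0000e-04, 1.1885e+00,
       3.9850e-01]), 'tcp_pos': array([0.4745, 0.3727, 0.036 ]), 'tool_rot': array([ 9.976e-01,  6.970e-02,  1.000e-04, -1.000e-04]), 'ft_force': array([-0.0844,  0.0252, -0.9852]), 'torque': array([ 0.0143, -0.0101, -0.0159]), 'gripper_width': np.float64(0.0487)}
```

Lowering in 2 mm steps until contact.

Request:
{"fn": "move_arm", "kwargs": {"deltas": [0,0,0,0,0,0.2,0.05,0,0,0,0,0,0.35,0.05,0,0,0,0,0,0.35,0.05]}}

```text
clock: 11.6
tcp_pos: [0.4743, 0.3726, 0.0322]
tool_rot: [0.998, 0.07, -0.0, 0.0]
ft_force: [-0.5, 0.3, -1.2]
gripper_width: 0.048
```

Request:
{"fn": "move_arm", "kwargs": {"deltas": [0,0,0,0,0,0.1,0.05,0,0,0,0,0,0.2,0.05,0,0,0,0,0,0.2,0.05]}}

```text
clock: 11.98
tcp_pos: [0.4744, 0.3725, 0.0316]
tool_rot: [0.998, 0.07, 0.0, 0.0]
ft_force: [-8.1, -6.3, 17.1]
gripper_width: 0.048
```

Request:
{"fn": "move_arm", "kwargs": {"deltas": [0,0,0,0,0,-0.12,0.05,0,0,0,0,0,-0.12,0.05,0,0,0,0,0,-0.12,0.3,0,0,0,0,0,-0.12,0.5,0,0,0,0,0,-0.12,0.6,0,0,0,0,0,-0.12,0.6], "squeeze": 20}}

```text
clock: 12.72
tcp_pos: [0.4744, 0.3726, 0.0315]
tool_rot: [0.998, 0.07, -0.0, -0.0]
ft_force: [-0.5, 1.1, -0.5]
gripper_width: 0.0684
```

```bash
python3 st.py; python3 -c "
from h import *
snap('wrist','wrist9.png')"
```

```text
{'clock': np.float64(12.725), 'q': array([5.3820e-01, 3.4920e-01, 1.6123e+00, 1.0000e-04, 1.1801e+00,
       3.9850e-01]), 'tcp_pos': array([0.4744, 0.3726, 0.0315]), 'tool_rot': array([ 9.976e-01,  6.980e-02, -1.000e-04, -0.000e+00]), 'ft_force': array([-0.5145,  1.1117, -0.4617]), 'torque': array([-0.0332, -0.0294,  0.0211]), 'gripper_width': np.float64(0.0684)}
```

View pics/wrist9.png

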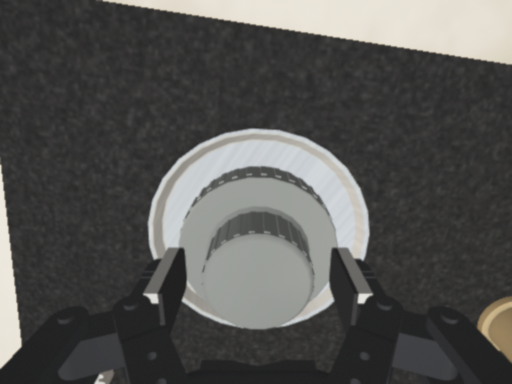

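Both fingers stand clear of the knob, and the cap sits in the dish. I'm retreating straight up.

Request:
{"fn": "move_arm", "kwargs": {"deltas": [0,0,0,0,0,-1,0.6,0,0,0,0,0,-3,0.6,0,0,0,0,0,-6,0.6,0,0,0,0,0,-10,0.6,0,0,0,0,0,-15,0.6,0,0,0,0,0,-20,0.6,0,0,0,0,0,-20,0.6,0,0,0,0,0,-20,0.6]}}

```text
clock: 13.78
tcp_pos: [0.4742, 0.3725, 0.2315]
tool_rot: [0.998, 0.07, -0.0, -0.0]
ft_force: [0.3, 0.1, -1.2]
gripper_width: 0.0687
```

```bash
python3 st.py; python3 - <<'E'
from h import *
D={n:snap(n,n+'10.png') for n in('side','wrist','scene')}
o=[]
for n,cr in(('side',(150,160,330,290)),('wrist',(120,60,400,384)),('scene',(180,140,340,290))):
  c=D[n];im=np.ascontiguousarray(c['frame'][:,:,::-1])
  for r,z,x,y,col in[(.062,.01,.474,.372,(0,0,255)),(.041,.026,.474,.3725,(0,255,0)),(.025,.054,.474,.3725,(255,255,0))]:
    P=np.array([proj(c,[x+r*np.cos(a),y+r*np.sin(a),z]) for a in np.linspace(0,6.283,160)])
    big=cv2.resize(im,None,fx=3,fy=3,interpolation=cv2.INTER_CUBIC) if r==.062 else big
    cv2.polylines(big,[((P+.5)*3-.5).astype(np.int32)],True,col,1)
  a=big[3*cr[1]:3*cr[3],3*cr[0]:3*cr[2]];o.append(cv2.resize(a,(int(a.shape[1]*400/a.shape[0]),400)))
o=np.hstack(o);cv2.imwrite('pics/f.png',cv2.resize(o,(800,int(400*800/o.shape[1]))))
E
```

```text
{'clock': np.float64(13.775), 'q': array([5.3810e-01, 2.0900e-01, 1.3686e+00, 1.0000e-04, 1.5641e+00,
       3.9850e-01]), 'tcp_pos': array([0.4742, 0.3725, 0.2315]), 'tool_rot': array([ 0.9976,  0.0698, -0.    , -0.    ]), 'ft_force': array([ 0.3009,  0.1381, -1.1503]), 'torque': array([ 0.0025, -0.0567,  0.0078]), 'gripper_width': np.float64(0.0687)}
```

View pics/f.png

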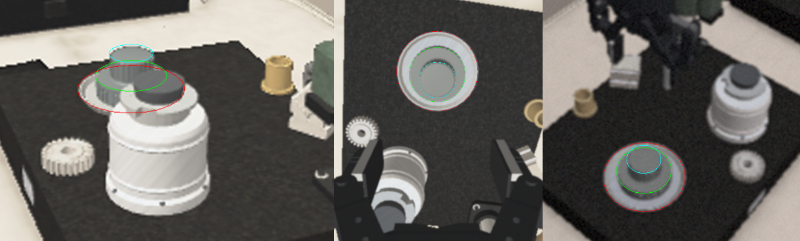

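View pics/wrist10.png

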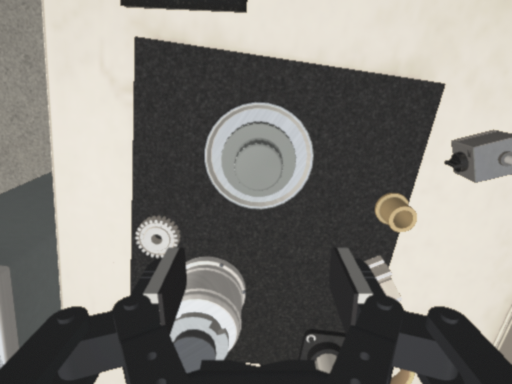

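The cap sits flat and centred in the dish. The model rings drawn for a seated cap match all three views, and the gear and V-block are where they were. I'm handing in the job.

```bash
python3 -c "
from station import workorder
print(workorder.close_job())"
```

```text
the job is handed in; nothing more can be done
None
```

The cap is off the can and sits mouth down in the steel dish, released. I handed the job in at about 14 s of the 58 s allowed; it reports no verdict.

- **Opening:** I gripped the knob and pressed the cap down about 7 mm (about 19–21 N). I turned it counter-clockwise to about 50° and eased it up, which showed it held under the ledge. I then kept turning in small steps and found the gap at about 68°. There it came up freely and lifted straight off.
- **Placing:** I lowered the cap into the dish until it touched, with a short reading of 17 N. Then I backed off, opened the fingers and retreated 20 cm straight up.
- **Last checks:** Outlines drawn for a seated, level, centred cap match all three camera views. The cap's axis is a millimetre or two from the dish centre, and the fingers touch nothing. By eye, the gear and V-block are where they were, but I did not measure their positions again.
- **Disagreement:** Early estimates of the cap's position from different camera views differed by about 4–5 mm in y and in height. The wrist picture settled it, and the grip confirmed it.
- **Uncertainty:** I could not tell whether the cap had already left its recess at 35°. The grip may also have slipped a millimetre or so along the knob under the ledge, which had no effect.

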